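Right the toppled refill bottle and open its safety cap

TASK

The smoked-glass cologne refill bottle has toppled over on the dresser: stand it upright on the dresser top with its cap still on. Then open its safety cap by pressing the cap down and, while it is pressed, twisting it about a quarter turn counter-clockwise (seen from above), and lift it off. Finish still holding the cap in the gripper, about 5 cm straight above the open bottle, which stands by itself, and do not disturb the things on the tray.

Things in the scene. Friction and masses are not known exactly. Their poses are not given: they have to be found in the camera images.
- bottle_center (a point): Refill bottle, loose, about 0.45 kg: square body of dark grey smoked glass 56 x 56 x 84 mm, then a neck under the cap; 121 mm from base to cap top. It starts lying on a side face, this point 28 mm above the dresser. The point is the middle of the glass body, 42 mm from the base. x axis: from base to cap (up when standing); y and z: square to the side faces, y level at the start.
- bottle_base (a point): Centre of the bottle's base, 42 mm from bottle_center along -x; at height 0 when the bottle stands on the dresser. Same axes as bottle_center.
- cap_center (a point): Safety cap, loose, 30 g: white, octagonal, 46 mm across flats, 30 mm high, black stripe on top. The point is its centre; x axis along its own axis (up when standing); y and z normal to flats, a flat every 45 degrees. Locked, it sits 64 mm along x from bottle_center, axes parallel to the bottle's; the bottle's flat shoulder is 22 mm below this point (7 mm below the cap's skirt).
- bayonet (a point): Middle of the two-lug bayonet on the neck, inside the cap, 55 mm along x from bottle_center. The cap can be neither pulled off nor turned until pressed at least 3 mm down (7 mm is the bottom). Pressed, it turns only counter-clockwise seen from above; past 50 degrees it is free and may come up; a stop comes at about 130 degrees. Turn 75 to 90 degrees, then lift straight up; 25 mm clears the neck.
- seal (a joint): Spring seal in the bottle's mouth under the cap, in m: 0 = up, grows as the cap is pressed down. It begins to give at 4.5 N and takes 0.9 N more per mm (about 8 N at 4 mm, 11 N at the bottom, 7 mm). Its top is 74 mm along x from bottle_center.
- tray: Mirrored tray with a brass rim, fixed, 270 x 210 mm (x, y), rim 16 mm high, mirror 10 mm above the dresser. Origin: centre of its underside. It stands to the left or the right of the bottle.
- turntable: Clear acrylic turntable, fixed, 170 mm across, with a black comb caddy 100 x 75 mm on it; combs reach 120 mm above the dresser. Origin: centre of its underside. On the other side from the tray.
- amber: Amber cologne bottle on the tray, loose, 46 mm across, 89 mm high, origin at the centre of its underside. Leave alone.
- clear: Clear square cologne bottle on the tray, loose, 40 x 50 mm, 82 mm high, origin at the centre of its underside. Leave alone.
- atomizer: Chrome atomizer on the tray, loose, 28 mm across, 82 mm high, origin at the centre of its underside. Leave alone.
- ring_dish: White ceramic ring dish on the tray, loose, 84 mm across, 24 mm high, origin at the centre of its underside. Leave alone.
There are look-alikes about, which are no part of the job. Leave any green, pink or red look-alike of the part that bears bottle_center alone.

How it is judged (in metres and radians):
On the way, in this order (a step that is already met when the one before it is completed fails the run):
1. the bottle stands upright on the dresser, cap still on (angle between bottle_center's own x axis and vertical below 0.1 rad and height (world z) of bottle_base below 0.006 m and x of cap_center in the frame of bottle_center below 0.07 m), for 0.3 s.
2. the cap is pressed down at least 2.5 mm on the standing bottle (value of joint seal above 0.0025 m and angle between bottle_center's own x axis and vertical below 0.1 rad and height (world z) of bottle_base below 0.006 m), for 0.05 s.
3. the cap is turned more than 46 degrees while still on the standing bottle (angle between the y axis of cap_center and the y axis of bottle_center, either way round above 0.8 rad and x of cap_center in the frame of bottle_center below 0.07 m and angle between bottle_center's own x axis and vertical below 0.1 rad), for 0.05 s.
At the end, for the whole second after the job is handed in: The bottle stands upright (within about 6 degrees) with its base on the dresser, untouched by the robot; the cap is held by the fingers, touching nothing of the bottle, its underside 20 to 120 mm above the seal at the bottle's mouth, and its centre within 30 mm of the bottle's axis (angle between bottle_center's own x axis and vertical below 0.1 rad and height (world z) of bottle_base below 0.006 m and x of cap_center in the frame of bottle_center between 0.109 and 0.21 m and horizontal distance between cap_center and bottle_center below 0.03 m and contact force between the fingers and cap above 1 N and contact force between each of cap, the fingers, the arm and bottle below 0.1 N); the arm keeps its last pose, push and grip.
It fails at once if the amber cologne bottle is moved more than 25 mm or tipped (distance of amber from where it was at the start of the episode above 0.025 m or angle between amber's own z axis and vertical above 0.4 rad).
It fails at once if the clear cologne bottle is moved more than 25 mm or tipped (distance of clear from where it was at the start of the episode above 0.025 m or angle between clear's own z axis and vertical above 0.4 rad).
It fails at once if the chrome atomizer is moved more than 25 mm or tipped (distance of atomizer from where it was at the start of the episode above 0.025 m or angle between atomizer's own z axis and vertical above 0.4 rad).
It fails at once if the ring dish is moved more than 25 mm or tipped (distance of ring_dish from where it was at the start of the episode above 0.025 m or angle between ring_dish's own z axis and vertical above 0.4 rad).
It also fails if it takes over 48 s, if anything falls off the work surface, if the arm or the gripper's body presses on something with over 40 N, if the wrist force passes 120 N, or if a joint passes its speed limit or range.

ROBOT

A 6-joint arm with a two-finger parallel gripper is mounted at the origin on the work surface. World frame = base frame: x ahead of the robot, y to its left, z up, the work surface at z = 0. Lengths are in mm, angles in rad, forces in N, time in s.
With the tool pointing down it reaches from about 275 to 1000 mm from the base axis. Payload 8.4 kg.
Tool frame: the origin (TCP) lies midway between the tips of the shut fingers; the grasp point (between the pads) lies 19 mm behind it; z points along the fingers, y is the direction in which the jaws open and shut (so a half turn about z gives the same grasp; the last joint's range is limited). The gripper opens to 85 mm and grips with 20 to 120 N. Pads are 22 mm wide; open, the fingers measure 114 mm over their backs; the gripper's body (76 mm by 85 mm) begins 54 mm behind the grasp point. The pads swing forward as they close: fully open they stand 13 mm farther back than shut.
Start: joints at [-1.269, 0.353, 1.633, -0, 1.155, -0.002], TCP at [186.966, -596.382, 231.281] pointing down, gripper open.
Joint ranges: [-2.63, 2.63], [-0.92, 2.1], [0.06, 2.66], [-1.3, 4.44], [0, 2.69], [-3.02, 3.02]. Speed limits (rad/s): [2.22, 2.22, 2.79, 3.14, 3.14, 3.14].

INTERFACE

Orientations are given as [roll, pitch, yaw] about the fixed x, y, z axes, in that order (R = Rz(yaw) Ry(pitch) Rx(roll)).
In Python, from rig import r gives the robot as it stands.
- The arm moves only by the tool play_rows, never from a script. Its argument "moves" is a list of rows, each a list of 3 entries, a list of its own where there are three numbers: the turn, a rotation vector about the tool's x, y, z in degrees, then the shift along the tool's x, y, z in mm, then the opening, from 0 (shut) to 1 (fully open). A call has 1 to 20 rows; each row is the pose to reach, as a shift and turn from the pose measured when the call began, along the tool's axes at that moment; what a row does not reach only later rows make up. A row lasts 1/10 s, in which the tool goes at most 50 mm and 8.59 degrees, less where a joint would pass 70% of its speed; a pose out of reach is approached as far as the arm can. A call with a gripper value outside its range is refused whole. The fingers move at their own pace and stop on an object; "newtons" is the grip in N (left out, the last holds). Time passes only in rows, so rows that repeat a pose let the fingers close. It gives the time, the measured TCP pose, the force and the opening at its end, in the units of the state.
- r.sense(): the state, without advancing time (a new reading comes with each control period).
- r.grab_frame(name): name is "scene" or "top"; returns a dict with "color" (420x560x3 uint8, red, green, blue), "K" (3x3 intrinsics, pixels), "rvec" (rotation vector, rad) and "tvec" (3), from world to camera coordinates, as OpenCV has them. Camera axes: x right, y down, z forward; pixel columns grow to the right and rows downward; lengths in mm; the calibration is good to about 2 mm. A picture is of the moment at which its call begins. There is no depth.
- r.sign_off(): hands the job in, once; it reports no verdict.
Trained networks look in a picture, given as the dict that the camera call returned (one of the last four; its "shot" number tells which), for a name from the list of things; names that differ only in an ending like _2 or _b are one class to them, and where a whole thing is asked for, a point or a joint stands for the part that bears it (a point fixed in the world has none). Each returns a list of dicts, best first, with "conf" (0 to 1); they miss things now and then, are a little off and sometimes report something else, mostly with a low value. They report only what shows in the picture. A call takes as long as a camera call. They do not tell look-alikes from the thing itself.
- r.silhouettes(picture, name): "mask" (420x560 bool, what is visible of it) and "location" ([column, row] in pixels, amid what is visible of it).
The state is a dict: "clock": time; "qpos": joint angles; "qvel": joint speeds; "joint_efforts": joint torques, N m; "eef_pos": TCP position; "tcp_rot": TCP orientation; "contact_force": force on the tool from outside, world axes, zero at the start; "wrist_torque": the same for the moment, N m; "opening": opening from 0.0 (shut) to 1.0 (fully open).
Only numpy, scipy, OpenCV 4.12 (cv2) and the standard library are available. Lean on these libraries where they do the work, as an engineer would, in place of code of your own. Each camera call takes 0.05 s, during which the arm holds its last target.

## Working session

There is one attempt and no reset: what is moved stays moved. The work goes in short steps, Python scripts to look and compute and a tool call to move; the robot and the scene stay as the last step left them, time stands still between calls to the robot, and variables do not carry over. Pictures are saved under pics/ and viewed, and the job is handed in when it is done.

Besides the shell and the picture viewer there is one more tool, called after "Call:" as name(argument=value, ...) on one line, values as JSON. play_rows: Moves the arm, as the interface text tells. Its arguments: {"type":"object","properties":{"moves":{"type":"array"},"newtons":{"type":"number"}},"required":["moves"]}

```bash
mkdir -p pics; ls
cat > h.py <<'E'
import numpy as np, cv2
from rig import r
def save(f,name,crop=None,scale=1):
    im=f["color"][:,:,::-1]
    if crop: c0,r0,c1,r1=crop; im=im[r0:r1,c0:c1]
    im=cv2.resize(im,None,fx=scale,fy=scale,interpolation=cv2.INTER_CUBIC) if scale!=1 else im
    cv2.imwrite("pics/"+name+".png",np.ascontiguousarray(im))
def cam(f):
    R,_=cv2.Rodrigues(np.array(f["rvec"],float)); return np.array(f["K"],float),R,np.array(f["tvec"],float).reshape(3)
def px2z(f,p,z):
    K,R,t=cam(f); d=R.T@np.linalg.inv(K)@np.array([p[0],p[1],1.]); c=-R.T@t
    return c+d*(z-c[2])/d[2]
def proj(f,P):
    K,R,t=cam(f); q=(K@((R@np.atleast_2d(P).T)+t[:,None])).T; return q[:,:2]/q[:,2:]
E
python3 - <<'E'
from h import *
print(r.sense())
for n in ["scene","top"]:
    f=r.grab_frame(n); save(f,n+"0",scale=1.4)
    print(n,f["K"],f["rvec"],f["tvec"],-cam(f)[1].T@cam(f)[2])
    for k in ["bottle_center","cap_center","tray","turntable","amber","clear","atomizer","ring_dish"]:
        print(k,[(round(d["conf"],2),np.round(d["location"]),int(d["mask"].sum())) for d in r.silhouettes(f,k)])
E
```

```text
pics
{'clock': 0.0, 'qpos': array([-1.26937114e+00,  3.53658432e-01,  1.63412901e+00, -2.36860716e-05,
        1.15522044e+00, -2.40204311e-03]), 'qvel': array([-0.00162879,  0.00048097,  0.00067614, -0.00027902,  0.00203518,
       -0.00051934]), 'joint_efforts': array([-3.38956655e-03, -6.05252123e+01, -3.42078102e+01, -2.70824530e-04,
        9.37680539e-03,  1.43029473e-05]), 'eef_pos': array([ 186.83290725, -595.91751325,  230.55746002]), 'tcp_rot': array([-3.14017737e+00,  1.82569375e-05,  3.03836822e-01]), 'contact_force': array([-0.61537872,  0.71735902,  1.15965123]), 'wrist_torque': array([ 0.03254492, -0.05160418, -0.03206114]), 'opening': 0.9977501825517279}
scene [[469.21954558   0.         277.66486022]
 [  0.         469.21954558 216.37901177]
 [  0.           0.           1.        ]] [ 1.79358112  1.98325611 -0.5892328 ] [  74.13102328 -442.41998007 1795.30311948] [1369.01791329   40.394865   1244.38834219]
bottle_center [(0.97, array([273., 279.]), 777), (0.72, array([263., 189.]), 618), (0.67, array([312., 185.]), 581), (0.66, array([279., 228.]), 628), (0.65, arra
[... 476 characters left out ...]

 [  0.         452.16589373 210.27138368]
 [  0.           0.           1.        ]] [ 2.14793009 -2.1409564   0.18750321] [ -19.83253356  612.50360801 1019.53240921] [ 442.05532099   -2.89803285 1104.34551987]
bottle_center [(0.96, array([274., 148.]), 984), (0.7, array([241., 297.]), 1039), (0.63, array([280., 218.]), 880), (0.59, array([308., 280.]), 993), (0.57, array([347., 160.]), 1059)]
cap_center [(0.5, array([254., 231.]), 250)]
tray [(0.69, array([141., 232.]), 7761)]
turntable [(0.54, array([141., 233.]), 7513)]
amber [(0.85, array([155., 267.]), 396)]
clear [(0.72, array([148., 197.]), 513)]
atomizer [(0.53, array([104., 197.]), 208)]
ring_dish [(0.96, array([118., 275.]), 981)]
```

View pics/scene0.png

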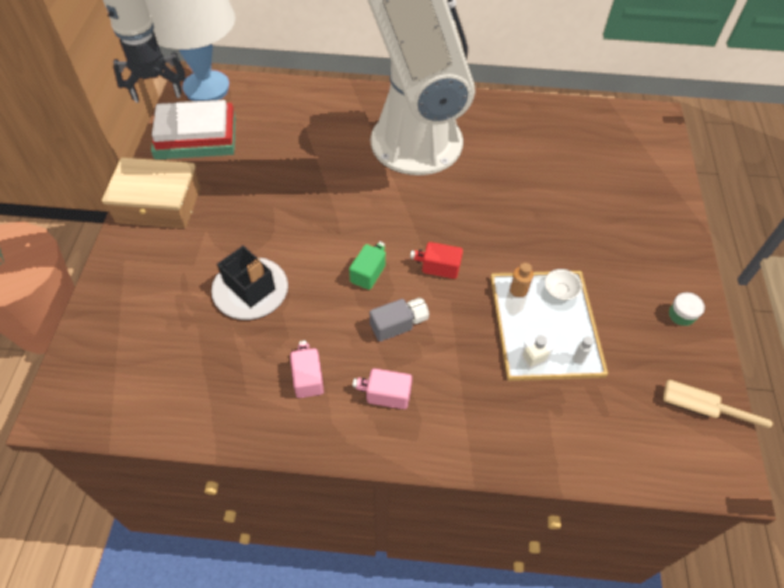

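View pics/top0.png

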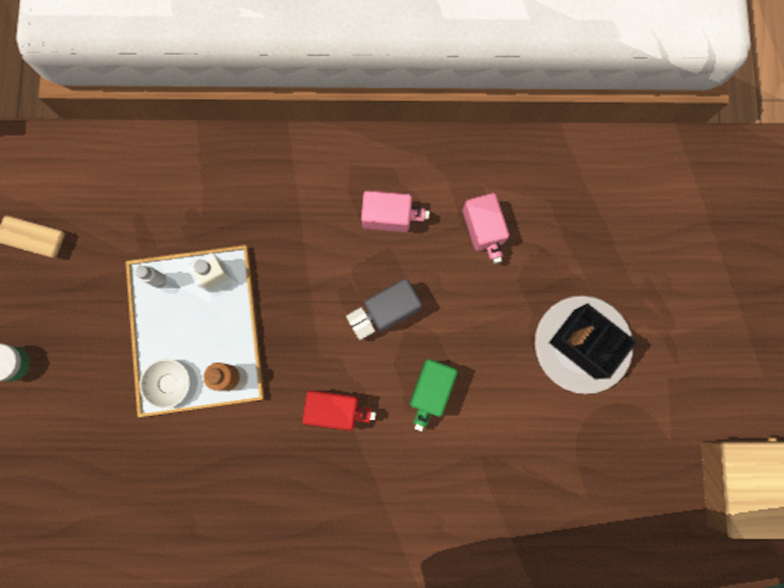

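Candidates in the top picture (shown at 1.4x): grey bottle with white cap at (390,307); look-alikes are the green one (434,390), red one (332,410) and pink ones (387,211) and (486,222). The grey one with the octagonal white cap matches the description. I'll fit its pose and check a close crop.

```bash
cat > fit.py <<'E'
from h import *
from scipy.optimize import minimize
from scipy.spatial import ConvexHull
def box(x,y,yaw,x0,x1,hy,z0,z1):
    c,s=np.cos(yaw),np.sin(yaw); P=[]
    for a in (x0,x1):
        for b in (-hy,hy):
            for z in (z0,z1): P.append([x+c*a-s*b,y+s*a+c*b,z])
    return np.array(P)
def rmask(f,pts,S=4):
    p=proj(f,pts); h=cv2.convexHull(((p+0.5)*S).astype(np.float32)).astype(np.int32)
    m=np.zeros((420*S,560*S),np.uint8); cv2.fillConvexPoly(m,h,1)
    return cv2.resize(m.astype(np.float32),(560,420),interpolation=cv2.INTER_AREA)
E
python3 - <<'E'
from fit import *
fs=[r.grab_frame("scene"),r.grab_frame("top")]
seed=[(279,228),(280,218)]
M=[]
for f,s in zip(fs,seed):
    d=min(r.silhouettes(f,"bottle_center"),key=lambda d:np.hypot(*(np.array(d["location"])-s)))
    print(d["conf"],d["location"]); M.append(d["mask"])
    h=cv2.cvtColor(f["color"],cv2.COLOR_RGB2HSV); 
save(fs[1],"crop",(230,180,330,280),6)
print(px2z(fs[0],seed[0],28),px2z(fs[1],seed[1],28))
def cost(p,use=(0,1)):
    return sum(np.abs(rmask(fs[i],box(p[0],p[1],p[2],-42,42,28,0,56))-M[i]).sum() for i in use)
for use in [(0,1),(0,),(1,)]:
    best=None
    for y0 in (1.7,2.1):
        m=minimize(cost,[430,0,y0],args=(use,),method="Nelder-Mead",options=dict(initial_simplex=[[430,0,y0],[445,0,y0],[430,15,y0],[430,0,y0+.2]]))
        if best is None or m.fun<best.fun: best=m
    print(use,best.x,best.fun)
    if use==(0,1): p=best.x
for f,n in zip(fs,"st"):
    im=f["color"][:,:,::-1].copy(); im=cv2.resize(im,None,fx=4,fy=4,interpolation=cv2.INTER_CUBIC)
    for b in (box(*p,-42,42,28,0,56),box(*p,49,79,23,5,51)):
        h=cv2.convexHull(((proj(f,b)+.5)*4).astype(np.float32)).astype(int); cv2.polylines(im,[h],True,(0,255,255),1)
    c=(proj(f,[p[0],p[1],28])[0]*4).astype(int); im=im[c[1]-250:c[1]+250,c[0]-300:c[0]+300]; cv2.imwrite(f"pics/fit_{n}.png",im)
    cc=[ (k,np.round(px2z(f,d["location"],40))) for k in ["amber","clear","tray","turntable","ring_dish","atomizer"] for d in r.silhouettes(f,k)[:1]]
    print(cc)
E
```

```text
0.98 [280.3, 228.8]
0.97 [276.8, 220.6]
[598.80645701 -12.98231179  28.        ] [597.16033059 -13.41106788  28.        ]
(0, 1) [399.01169462 -42.39085313   3.20424407] 3081.3125
(0,) [-833.75        574.67592593    1.18333333] 670.0
(1,) [490.66529492 -29.49931413   2.42903521] 1827.625
[('amber', array([469., 271.,  40.])), ('clear', array([645., 305.,  40.])), ('tray', array([592., 320.,  40.])), ('turntable', array([ 549., -331.,   40.])), ('ring_dish', array([468., 368.,  40.])), ('atomizer', array([642., 395.,  40.]))]
[('amber', array([481., 271.,  40.])), ('clear', array([646., 300.,  40.])), ('tray', array([642., 398.,  40.])), ('turntable', array([ 537., -336.,   40.])), ('ring_dish', array([455., 366.,  40.])), ('atomizer', array([644., 406.,  40.]))]
```

View pics/fit_t.png

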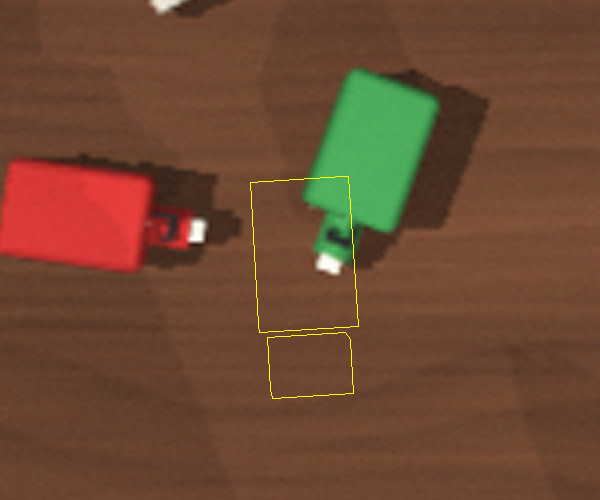

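View pics/fit_s.png

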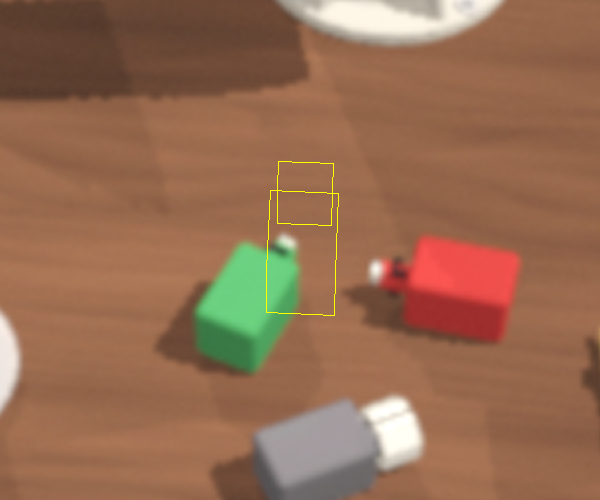

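The seed was off: the networks' mean pixel gives (598, -13) in both views. The pictures show the grey bottle with its cap toward +y and slightly toward -x. I'll refit from there.

Run:
```python
from fit import *
fs=[r.grab_frame("scene"),r.grab_frame("top")]
seed=[(280,228),(277,220)]
M=[]
for f,s in zip(fs,seed):
    d=min(r.silhouettes(f,"bottle_center"),key=lambda d:np.hypot(*(np.array(d["location"])-s))); M.append(d["mask"])
def cost(p,use=(0,1)):
    return sum(np.abs(rmask(fs[i],box(p[0],p[1],p[2],-42,42,28,0,56))-M[i]).sum() for i in use)
for use in [(0,),(1,),(0,1)]:
    m=minimize(cost,[598,-13,2.],args=(use,),method="Nelder-Mead",options=dict(initial_simplex=[[592,-18,2],[610,-13,2],[598,0,2.],[598,-13,2.2]]))
    print(use,m.x,m.fun,[x.sum() for x in M])
p=m.x
for f,n in zip(fs,"st"):
    im=f["color"][:,:,::-1].copy(); im=cv2.resize(im,None,fx=4,fy=4,interpolation=cv2.INTER_CUBIC)
    for b in (box(*p,-42,42,28,0,56),box(*p,49,79,23,5,51)):
        h=cv2.convexHull(((proj(f,b)+.5)*4).astype(np.float32)).astype(int); cv2.polylines(im,[h],True,(0,255,255),1)
    c=(proj(f,[p[0],p[1],28])[0]*4).astype(int); im=im[c[1]-200:c[1]+200,c[0]-250:c[0]+250]; cv2.imwrite(f"pics/fit2_{n}.png",im)
```

```text
(0,) [600.97838047 -13.50142076   2.11357465] 57.75 [np.int64(726), np.int64(952)]
(1,) [595.90788083 -13.20023967   2.10139778] 65.1875 [np.int64(726), np.int64(952)]
(0, 1) [596.55814893 -12.7409903    2.13072444] 172.875 [np.int64(726), np.int64(952)]
```

View pics/fit2_t.png

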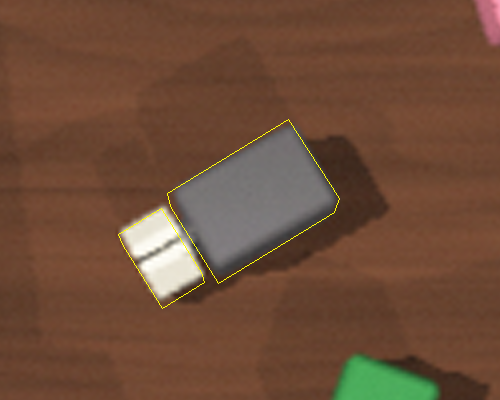

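View pics/fit2_s.png

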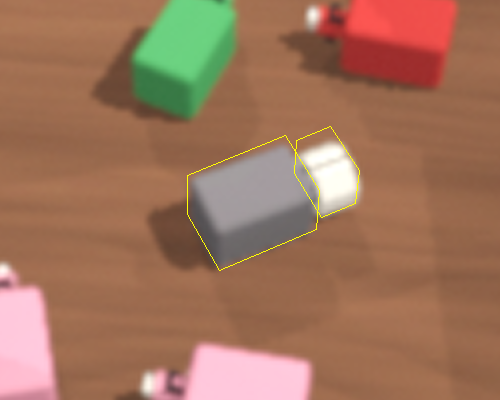

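```bash
cat >> h.py <<'E'
from scipy.spatial.transform import Rotation as Ro
def cur():
    s=r.sense(); return np.array(s["eef_pos"]),Ro.from_euler("xyz",s["tcp_rot"]),s
def delta(p,R):
    p0,R0,_=cur(); return np.round((R0.inv()*R).as_rotvec(degrees=True),2),np.round(R0.inv().apply(np.array(p)-p0),1)
def rot_from(x,z):
    x=np.array(x,float);z=np.array(z,float);z/=np.linalg.norm(z);x-=z*(x@z);x/=np.linalg.norm(x)
    return Ro.from_matrix(np.array([x,np.cross(z,x),z]).T)
BX=2.115; U=np.array([np.cos(BX),np.sin(BX),0]); UP=np.array([0,0,1.]); C=np.array([597.5,-13,28])
def log():
    import json
    _,_,s=cur(); open("log.txt","a").write(json.dumps([list(s["qpos"]),list(s["eef_pos"]),list(s["tcp_rot"])])+"\n")
    print("t",s["clock"],"q",np.round(s["qpos"],3),"p",np.round(s["eef_pos"],1),"rpy",np.round(s["tcp_rot"],3),"F",np.round(s["contact_force"],1),"op",round(s["opening"],3))
E
python3 - <<'E'
from h import *
log()
# horizontally above, tool down
print(delta([597.5,-13,230],rot_from(U,-UP)))
a=np.radians(25)
print(delta([597.5,-13,230],rot_from(U,-np.sin(a)*U-np.cos(a)*UP)))
E
```

```text
t 1.9 q [-1.269  0.353  1.633 -0.     1.155 -0.002] p [ 187.  -596.4  231.3] rpy [-3.142  0.     0.304] F [-0.5  0.5  0.4] op 1.005
(array([  -0.  ,   -0.  , -103.77]), array([ 566.3, -433.9,    1.3]))
(array([ -22.6 ,  -17.73, -101.92]), array([ 566.3, -433.9,    1.3]))
```

Call:
play_rows(moves=[[[0, 0, -103.8], [566, -434, 0], 1], [[0, 0, -103.8], [566, -434, 0], 1], [[0, 0, -103.8], [566, -434, 0], 1], [[0, 0, -103.8], [566, -434, 0], 1], [[0, 0, -103.8], [566, -434, 0], 1], [[0, 0, -103.8], [566, -434, 0], 1], [[0, 0, -103.8], [566, -434, 0], 1], [[0, 0, -103.8], [566, -434, 0], 1], [[0, 0, -103.8], [566, -434, 0], 1], [[0, 0, -103.8], [566, -434, 0], 1], [[0, 0, -103.8], [566, -434, 0], 1], [[0, 0, -103.8], [566, -434, 0], 1], [[0, 0, -103.8], [566, -434, 0], 1], [[0, 0, -103.8], [566, -434, 0], 1], [[0, 0, -103.8], [566, -434, 0], 1], [[0, 0, -103.8], [566, -434, 0], 1]])

```text
clock: 3.5
eef_pos: [597.9, -11.3, 231.0]
tcp_rot: [-3.142, -0.0, 2.118]
contact_force: [1.0, -0.2, -0.4]
opening: 0.998
```

Run:
```python
from h import *
log()
a=np.radians(25)
print(delta([597.5,-13,160],rot_from(U,-np.sin(a)*U-np.cos(a)*UP)))
```

```text
t 3.5 q [-0.021  0.312  1.693  0.     1.137 -0.569] p [597.9 -11.3 231. ] rpy [-3.142 -0.     2.118] F [ 1.  -0.2 -0.4] op 0.998
(array([  0.04, -25.01,   0.19]), array([-1.2, -1.3, 71. ]))
```

Run:
```python
from h import *
a=np.radians(22); z=-np.sin(a)*U-np.cos(a)*UP
g=np.array([C[0],C[1],0])+12*U+28*UP; t=g+21*z; print("grasp tcp",t)
print(delta(t-90*z,rot_from(U,z)))
```

```text
grasp tcp [595.36005771  -9.46383004   8.52913905]
(array([  0.03, -22.01,   0.19]), array([ 36.6,  -1.1, 139. ]))
```

Call:
play_rows(moves=[[[0, -22, 0.2], [36.6, -1, 139], 1], [[0, -22, 0.2], [36.6, -1, 139], 1], [[0, -22, 0.2], [36.6, -1, 139], 1], [[0, -22, 0.2], [36.6, -1, 139], 1], [[0, -22, 0.2], [36.6, -1, 139], 1]])

```text
clock: 4.0
eef_pos: [574.6, 18.6, 89.4]
tcp_rot: [-3.135, 0.383, 2.119]
contact_force: [-0.2, -0.3, 0.2]
opening: 1.004
```

Run:
```python
from h import *
log()
a=np.radians(22); z=-np.sin(a)*U-np.cos(a)*UP
t=np.array([C[0],C[1],0])+12*U+28*UP+21*z
print(delta(t,rot_from(U,z)))
f=r.grab_frame("top"); save(f,"pre",(200,130,400,280),4)
```

```text
t 4.0 q [ 0.245  0.426  1.973 -0.578  0.715  0.135] p [574.6  18.6  89.4] rpy [-3.135  0.383  2.119] F [-0.2 -0.3  0.2] op 1.004
(array([-0.28, -0.08,  0.19]), array([-2.1,  3.6, 88. ]))
```

View pics/pre.png

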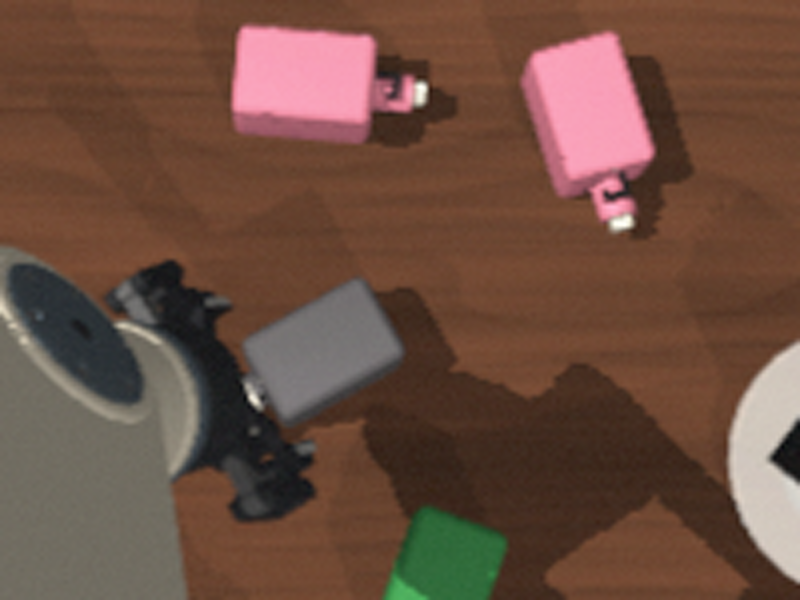

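Gripper (crop 200,400) straddles the bottle axis with clear space on both sides; descend.

Call:
play_rows(moves=[[[0, 0, 0.2], [-2, 3.6, 25], 1], [[0, 0, 0.2], [-2, 3.6, 50], 1], [[0, 0, 0.2], [-2, 3.6, 70], 1], [[0, 0, 0.2], [-2, 3.6, 84], 1], [[0, 0, 0.2], [-2, 3.6, 88], 1], [[0, 0, 0.2], [-2, 3.6, 88], 1]])

```text
clock: 4.65
eef_pos: [597.9, -10.4, 11.0]
tcp_rot: [-3.14, 0.383, 2.111]
contact_force: [-0.1, -0.2, 1.2]
opening: 1.001
```

Run:
```python
from h import *
log()
f=r.grab_frame("top"); save(f,"dn",(200,130,400,280),4)
f=r.grab_frame("scene"); save(f,"dns",(200,150,360,280),5)
```

```text
t 4.65 q [ 0.182  0.578  1.963 -0.699  0.576  0.231] p [597.9 -10.4  11. ] rpy [-3.14   0.383  2.111] F [-0.1 -0.2  1.2] op 1.001
```

View pics/dn.png

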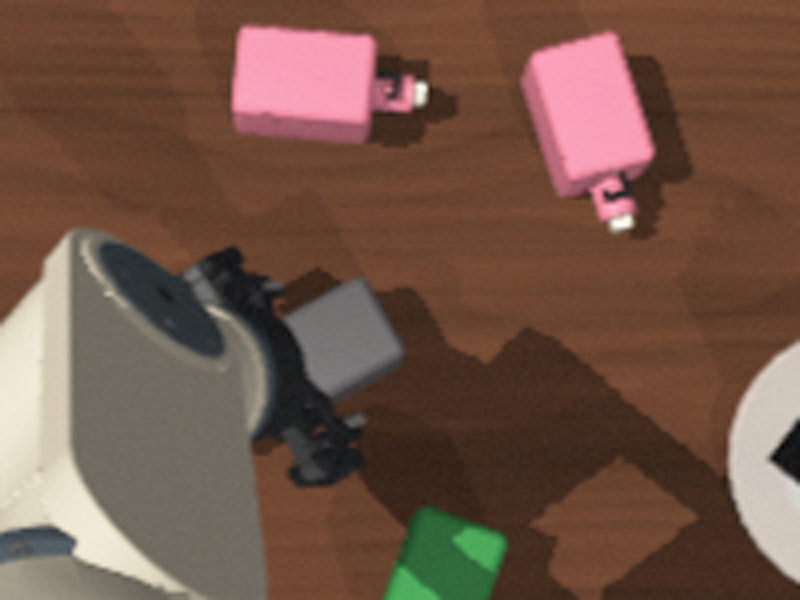

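View pics/dns.png

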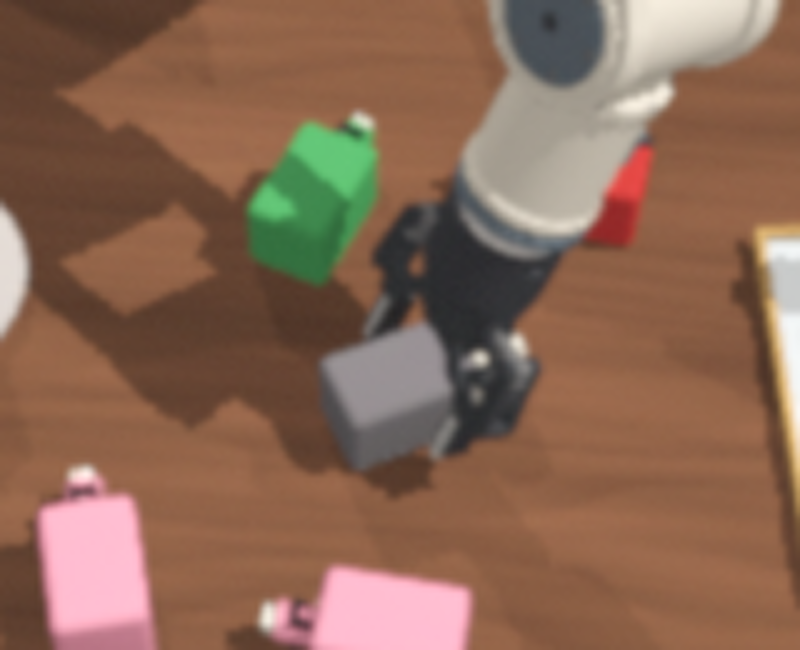

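Fingers straddle the glass body near the cap end (scene crop 390,390). Close.

Call:
play_rows(moves=[[[0, 0, 0], [0, 0, 0], 0.6], [[0, 0, 0], [0, 0, 0], 0.4], [[0, 0, 0], [0, 0, 0], 0.2], [[0, 0, 0], [0, 0, 0], 0], [[0, 0, 0], [0, 0, 0], 0], [[0, 0, 0], [0, 0, 0], 0]], newtons=60)

```text
clock: 5.35
eef_pos: [598.4, -9.4, 12.5]
tcp_rot: [3.141, 0.384, 2.112]
contact_force: [-2.6, 1.2, 7.7]
opening: 0.647
```

Run:
```python
from h import *
log()
print(delta(cur()[0]+[0,0,130],cur()[1]))
```

```text
t 5.35 q [ 0.184  0.576  1.963 -0.699  0.577  0.231] p [598.4  -9.4  12.5] rpy [3.141 0.384 2.112] F [-2.6  1.2  7.7] op 0.647
(array([0., 0., 0.]), array([ -48.7,    0. , -120.5]))
```

Call:
play_rows(moves=[[[0, 0, 0], [-4, 0, -10], 0], [[0, 0, 0], [-10, 0, -25], 0], [[0, 0, 0], [-20, 0, -50], 0], [[0, 0, 0], [-30, 0, -75], 0], [[0, 0, 0], [-40, 0, -99], 0], [[0, 0, 0], [-48, 0, -119], 0], [[0, 0, 0], [-48, 0, -119], 0]])

```text
clock: 6.05
eef_pos: [599.8, -8.8, 144.1]
tcp_rot: [3.136, 0.386, 2.11]
contact_force: [-0.2, -0.5, -3.9]
opening: 0.647
```

```bash
cat > kin.py <<'E'
import json,numpy as np
from scipy.optimize import least_squares
from scipy.spatial.transform import Rotation as Ro
def fk(q,k):
    d1,a1,L2,e,L3,d6=k
    Z=lambda t:Ro.from_rotvec([0,0,t]); Y=lambda t:Ro.from_rotvec([0,t,0])
    R=Z(q[0]); p=np.array([0,0,d1])+R.apply([a1,0,0])
    R=R*Y(q[1]); p=p+R.apply([0,0,L2]); R=R*Y(q[2]); p=p+R.apply([e,0,L3])
    R=R*Z(s4*q[3])*Y(q[4]); p=p+R.apply([0,0,d6]); R=R*Z(s6*q[5]+np.pi/2)
    return p,R
s4=1;s6=1
def fit():
    D=[json.loads(l) for l in open("log.txt")]
    def res(k):
        o=[]
        for q,p,_ in D: o+=list(fk(q,k)[0]-p)
        return np.array(o)
    m=least_squares(res,[300,50,400,0,400,200]); return m,D
if __name__=="__main__":
    D=[json.loads(l) for l in open("log.txt")]
    for s4 in(1,-1):
        for s6 in(1,-1):
            e=[np.degrees((fk(q,[0]*6)[1].inv()*Ro.from_euler("xyz",rp)).magnitude()) for q,p,rp in D]
            m,_=fit(); print(s4,s6,np.round(e,1),np.round(m.x,1),np.round(m.fun,1).tolist())
E
python3 - <<'E'
from h import *
log()
f=r.grab_frame("scene"); save(f,"lift",(200,100,400,280),4)
E
python3 kin.py
```

```text
t 6.05 q [ 0.185  0.363  1.909 -0.515  0.793 -0.005] p [599.8  -8.8 144.1] rpy [3.136 0.386 2.11 ] F [-0.2 -0.5 -3.9] op 0.647
1 1 [0. 0. 0. 0. 0. 0.] [289.8   1.2 566.6  57.4 493.  338.5] [-1.4, -0.4, 0.0, 0.0, -1.5, 0.0, 0.1, 0.0, -0.1, 0.0, -0.0, 0.0, 0.0, -0.0, 0.0, -0.2, -0.0, -0.1]
1 -1 [ 0.3 65.2 15.5 26.5 26.5  0.6] [289.8   1.2 566.6  57.4 493.  338.5] [-1.4, -0.4, 0.0, 0.0, -1.5, 0.0, 0.1, 0.0, -0.1, 0.0, -0.0, 0.0, 0.0, -0.0, 0.0, -0.2, -0.0, -0.1]
-1 1 [ 0.   0.  66.2 80.1 80.1 59. ] [-385.8  196.6  326.5 -111.4  292.3 -333.6] [-2.4, 2.6, 6.8, 10.7, -1.7, 5.7, 13.2, 5.1, -8.7, 2.3, 2.1, 7.8, 1.2, 1.9, 7.3, -25.7, -3.1, -18.9]
-1 -1 [ 0.3 65.2 55.4 59.4 59.4 59.4] [-385.8  196.6  326.5 -111.4  292.3 -333.6] [-2.4, 2.6, 6.8, 10.7, -1.7, 5.7, 13.2, 5.1, -8.7, 2.3, 2.1, 7.8, 1.2, 1.9, 7.3, -25.7, -3.1, -18.9]
```

View pics/lift.png

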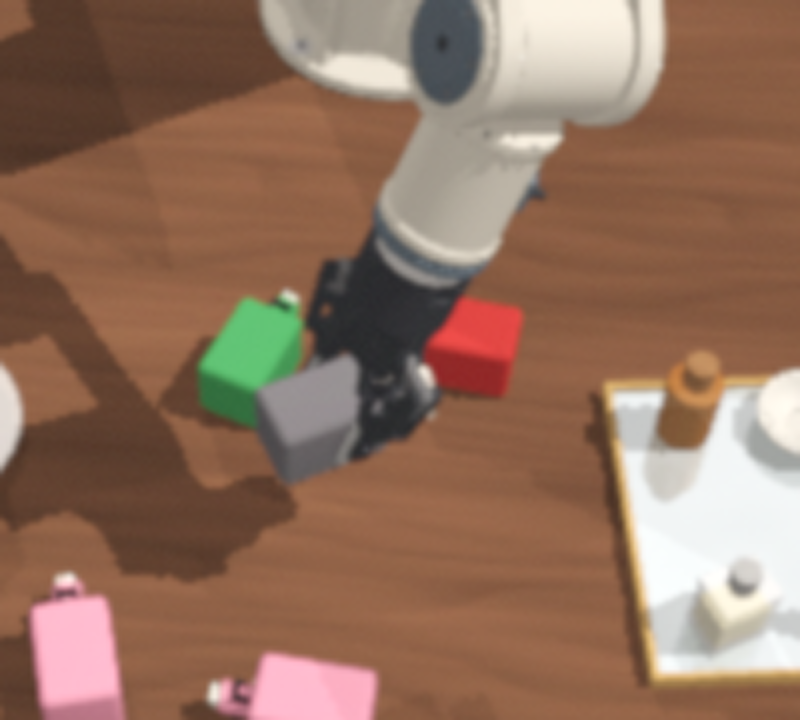

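```bash
cat > ik.py <<'E'
from h import *
import kin
K=kin.fit()[0].x
LO=np.array([-2.63,-.92,.06,-1.3,0,-3.02]);HI=np.array([2.63,2.1,2.66,4.44,2.69,3.02])
from scipy.optimize import least_squares
def ik(p,R,q0,margin=.03):
    def res(q):
        pp,RR=kin.fk(q,K); return np.r_[(pp-p)/10,(RR.inv()*R).as_rotvec()*20]
    m=least_squares(res,np.clip(q0,LO+.05,HI-.05),bounds=(LO+margin,HI-margin),max_nfev=200); return m.x,np.abs(m.fun).max()
A=np.radians(22)
def bot(x,z): 
    x=np.array(x,float);z=np.array(z,float);return Ro.from_matrix(np.array([x,np.cross(z,x),z]).T)
REL=bot(U,UP).inv()*rot_from(U,-np.sin(A)*U-np.cos(A)*UP)
def final(phi): return bot(UP,[-np.cos(phi),-np.sin(phi),0])*REL
E
python3 - <<'E'
from ik import *
f=r.grab_frame("top")
objs={n:px2z(f,p,28)[:2] for n,p in dict(red=(241,297),green=(308,280),pink1=(274,148),pink2=(347,160)).items()}
for n in objs: print(n,np.round(objs[n]))
objs=list(objs.values())
q0=cur()[2]["qpos"]
rng=np.random.default_rng(0)
out=[]
for px in range(560,721,20):
  for py in range(-140,121,20):
    dP=min(np.hypot(px-o[0],py-o[1]) for o in objs)
    if dP<115: continue
    for ph in np.radians(range(-60,151,15)):
        R=final(ph); z=R.apply([0,0,1]); t=np.array([px,py,55])+21*z
        # clearance of wrist axis: points behind
        cl=9e9
        for s in range(60,330,15):
            c=t-s*z; hb=c[2]-50
            for o in objs:
                if hb<60: cl=min(cl,np.hypot(*(c[:2]-o))-50-50)
        if cl<0: continue
        best=(9,None)
        for q00 in (q0,[q0[0],.3,2.2,0,1.,1.5],[q0[0],.3,2.2,1.5,1.,0]):
            q,e=ik(t,R,q00); 
            if e<best[0]: best=(e,q)
        if best[0]<.05: out.append((np.abs(best[1]-q0).max(),px,py,np.degrees(ph),cl,best[1]))
out.sort(key=lambda o:o[0])
for o in out[:14]: print(round(o[0],2),o[1],o[2],round(o[3]),round(o[4]),np.round(o[5],2))
E
```

```text
red [410.  77.]
green [450. -80.]
pink1 [771.   2.]
pink2 [ 742. -178.]
1.14 600 -140 120 4 [-0.49  1.11  1.17  0.55  1.93 -1.13]
1.14 580 -100 120 2 [-0.45  1.07  1.28  0.57  1.86 -1.14]
1.14 600 20 135 8 [-0.23  1.1   1.22  0.55  1.9  -1.15]
1.14 560 100 135 17 [-0.14  1.04  1.37  0.61  1.79 -1.15]
1.14 580 60 135 4 [-0.19  1.06  1.3   0.57  1.85 -1.15]
1.14 580 -120 120 11 [-0.48  1.08  1.25  0.55  1.88 -1.15]
1.15 560 120 135 19 [-0.11  1.03  1.38  0.63  1.78 -1.13]
1.15 560 -20 120 23 [-0.37  1.02  1.42  0.63  1.75 -1.15]
1.15 560 -40 120 17 [-0.4   1.03  1.4   0.61  1.77 -1.15]
1.15 580 -140 120 22 [-0.5   1.09  1.22  0.54  1.9  -1.15]
1.15 560 80 135 18 [-0.17  1.04  1.36  0.59  1.8  -1.16]
1.15 580 40 135 12 [-0.21  1.07  1.29  0.55  1.86 -1.16]
1.16 580 -20 120 4 [-0.36  1.04  1.37  0.64  1.78 -1.12]
1.17 560 60 135 23 [-0.19  1.04  1.35  0.57  1.82 -1.17]
```

Run:
```python
from ik import *
from scipy.spatial.transform import Slerp
p0,R0,s=cur(); q=s["qpos"]; 
R1=final(BX); z=R1.apply([0,0,1]); t1=np.array([560,-30,55])+21*z+[0,0,90]
S=Slerp([0,1],Ro.concatenate([R0,R1]))
for w in np.linspace(0,1,13):
    q,e=ik(p0+(t1-p0)*w,S(w),q,.01); 
    if w in(0,1) or 1: print(round(w,2),np.round(q,2),round(e,3))
print(delta(t1,R1), t1)
p,R=kin.fk(q,K); objs=[(410,77),(450,-80),(771,2),(742,-178),(540,-333)]
t=t1-[0,0,90]
for ss in (80,150,200,250,338): 
    c=t-ss*z; print(ss,np.round(c),[round(np.hypot(*(c[:2]-o))) for o in objs])
print(ik(t,R1,q))
```

```text
0.0 [ 0.18  0.37  1.91 -0.52  0.79 -0.  ] 0.0
0.08 [ 0.11  0.36  1.88 -0.32  0.82 -0.22] 0.0
0.17 [ 0.04  0.37  1.84 -0.14  0.88 -0.41] 0.0
0.25 [-0.02  0.4   1.8   0.01  0.95 -0.57] 0.0
0.33 [-0.08  0.43  1.75  0.13  1.05 -0.7 ] 0.0
0.42 [-0.14  0.47  1.71  0.23  1.15 -0.8 ] 0.0
0.5 [-0.19  0.52  1.66  0.31  1.25 -0.88] 0.0
0.58 [-0.24  0.58  1.62  0.38  1.36 -0.94] 0.0
0.67 [-0.28  0.64  1.57  0.44  1.46 -0.99] 0.0
0.75 [-0.31  0.7   1.53  0.49  1.57 -1.02] 0.0
0.83 [-0.34  0.77  1.49  0.54  1.67 -1.05] 0.0
0.92 [-0.36  0.83  1.45  0.58  1.76 -1.07] 0.0
1.0 [-0.38  0.9   1.42  0.63  1.86 -1.09] 0.0
(array([ 0.12, 90.  , -0.16]), array([ 21. , -43.3,  -4.6])) [549.91921554 -13.34190255 137.13326154]
80 [588. -77.  77.] [235, 138, 199, 184, 261]
150 [ 622. -132.  103.] [298, 180, 201, 128, 217]
200 [ 646. -172.  122.] [343, 216, 214, 96, 193]
250 [ 670. -212.  141.] [388, 256, 236, 80, 178]
338 [ 712. -281.  174.] [469, 331, 289, 108, 180]
(array([-0.37672004,  1.02574088,  1.39955209,  0.60998078,  1.77434822,
       -1.15308134]), np.float64(2.2737367544323207e-14))
```

Call:
play_rows(moves=[[[0, 4, 0], [1, -2, 0], 0], [[0, 10, 0], [2, -5, 0], 0], [[0, 17, 0], [4, -8, -1], 0], [[0, 24, 0], [6, -12, -1], 0], [[0, 31, 0], [7, -15, -2], 0], [[0, 38, 0], [9, -18, -2], 0], [[0, 45, 0], [10, -22, -2], 0], [[0, 52, 0], [12, -25, -3], 0], [[0, 59, 0], [14, -28, -3], 0], [[0, 66, 0], [15, -32, -3], 0], [[0, 73, 0], [17, -35, -4], 0], [[0, 80, 0], [19, -39, -4], 0], [[0, 86, 0], [20, -42, -5], 0], [[0, 90, -0.1], [21, -43, -5], 0], [[0, 90, -0.1], [21, -43, -5], 0], [[0, 90, -0.1], [21, -43, -5], 0]])

```text
clock: 7.75
eef_pos: [549.6, -13.0, 135.6]
tcp_rot: [-3.139, -1.186, 2.111]
contact_force: [-0.4, 0.3, -4.3]
opening: 0.65
```

Run:
```python
from h import *
log()
f=r.grab_frame("scene"); save(f,"rot",(200,100,400,280),4)
f=r.grab_frame("top"); save(f,"rott",(200,130,400,280),4)
```

```text
t 7.75 q [-0.382  0.906  1.416  0.622  1.859 -1.093] p [549.6 -13.  135.6] rpy [-3.139 -1.186  2.111] F [-0.4  0.3 -4.3] op 0.65
```

View pics/rot.png

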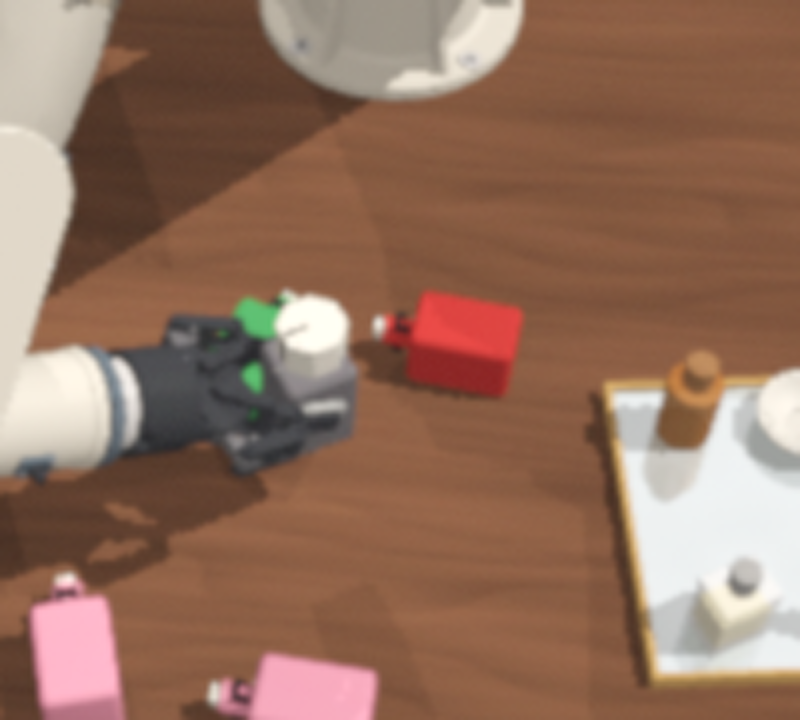

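View pics/rott.png

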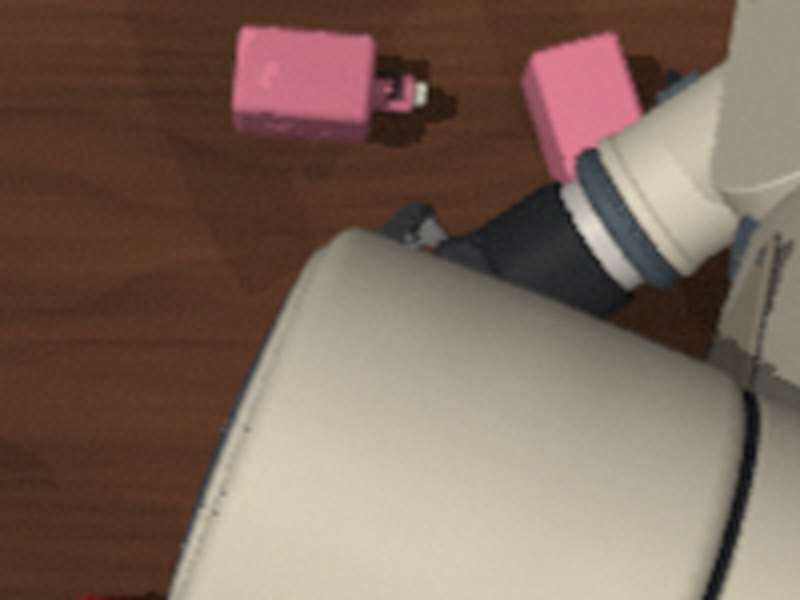

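The bottle hangs upright in the gripper with its cap at scene crop (312,330). Lower it until it touches the dresser.

Run:
```python
from h import *
p,R,s=cur(); print(R.inv().apply([0,0,-1]), R.apply([0,0,1]))
```

```text
[-0.92630398 -0.00134089  0.37677464] [-0.47810251  0.79338443 -0.37677464]
```

Call:
play_rows(moves=[[[0, 0, 0], [-14, 0, 5.7], 0], [[0, 0, 0], [-32, 0, 13], 0], [[0, 0, 0], [-51, 0, 20.7], 0], [[0, 0, 0], [-65, 0, 26.4], 0], [[0, 0, 0], [-74, 0, 30], 0], [[0, 0, 0], [-79.7, 0, 32.4], 0], [[0, 0, 0], [-79.7, 0, 32.4], 0]])

```text
clock: 8.55
eef_pos: [550.0, -12.7, 50.5]
tcp_rot: [3.14, -1.186, 2.115]
contact_force: [0.1, -0.0, -4.3]
opening: 0.65
```

Run:
```python
from h import *
log()
f=r.grab_frame("scene"); save(f,"low",(230,160,330,235),8)
```

```text
t 8.55 q [-0.381  1.025  1.394  0.608  1.779 -1.152] p [550.  -12.7  50.5] rpy [ 3.14  -1.186  2.115] F [ 0.1 -0.  -4.3] op 0.65
```

View pics/low.png

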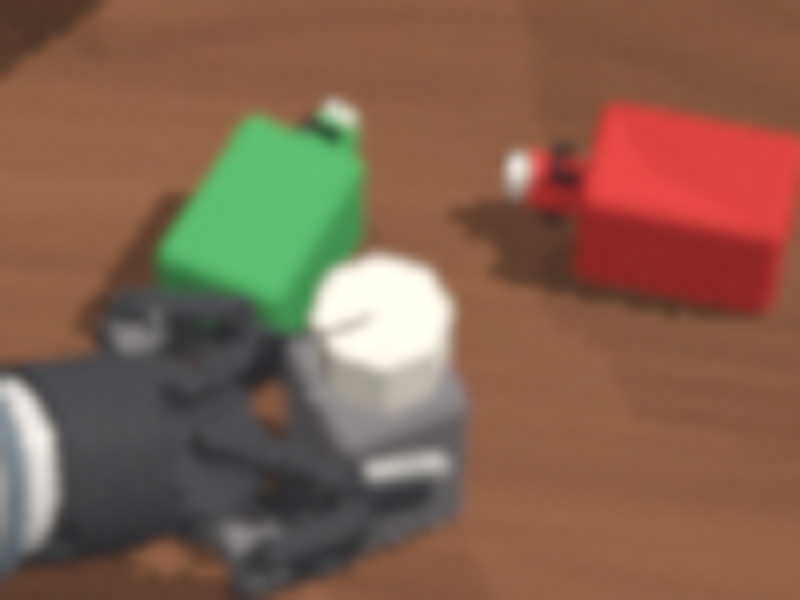

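Bottle upright just above the dresser (cap at crop 385,320). A few mm more, down to contact.

Call:
play_rows(moves=[[[0, 0, 0], [-1.9, 0, 0.8], 0], [[0, 0, 0], [-3.7, 0, 1.5], 0], [[0, 0, 0], [-4.6, 0, 1.9], 0], [[0, 0, 0], [-4.6, 0, 1.9], 0]])

```text
clock: 9.0
eef_pos: [550.6, -12.9, 46.9]
tcp_rot: [3.137, -1.185, 2.118]
contact_force: [0.2, -0.5, -0.8]
opening: 0.646
```

Call:
play_rows(moves=[[[0, 0, 0], [-1, 0, 0.4], 0], [[0, 0, 0], [-1.4, 0, 0.6], 0], [[0, 0, 0], [-1.4, 0, 0.6], 0]])

```text
clock: 9.3
eef_pos: [550.6, -13.0, 46.8]
tcp_rot: [3.134, -1.187, 2.121]
contact_force: [-0.5, -3.8, 6.3]
opening: 0.651
```

Call:
play_rows(moves=[[[0, 0, 0], [0, 0, 0], 0.7], [[0, 0, 0], [0, 0, 0], 0.8], [[0, 0, 0], [0, 0, 0], 0.9], [[0, 0, 0], [0, 0, 0], 1], [[0, 0, 0], [0, 0, 0], 1], [[0, 0, 0], [0, 0, 0], 1]])

```text
clock: 9.9
eef_pos: [550.5, -13.0, 46.7]
tcp_rot: [3.135, -1.187, 2.12]
contact_force: [0.5, 1.0, 0.0]
opening: 1.0
```

Run:
```python
from h import *
log()
f=r.grab_frame("scene"); save(f,"rel",(230,160,330,235),8)
```

```text
t 9.9 q [-0.382  1.032  1.39   0.608  1.778 -1.156] p [550.5 -13.   46.7] rpy [ 3.135 -1.187  2.12 ] F [0.5 1.  0. ] op 1.0
```

View pics/rel.png

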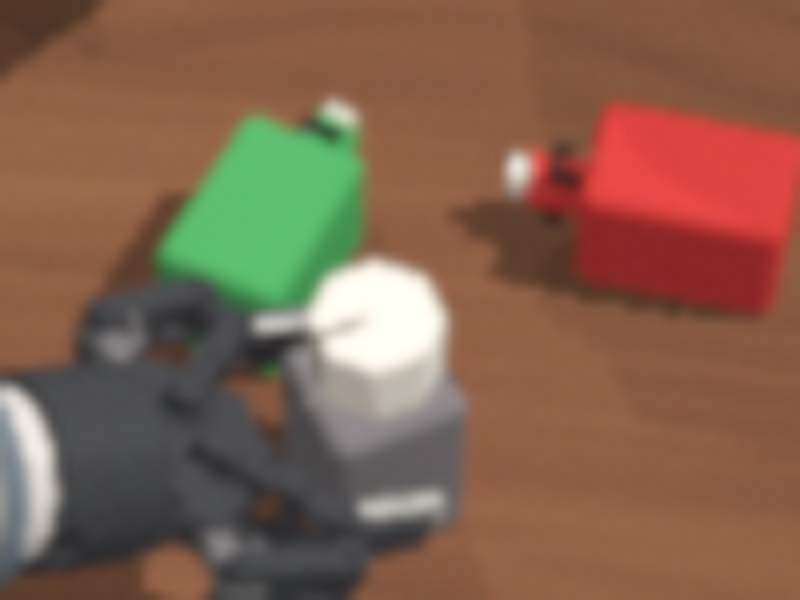

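The bottle stands free with the fingers open (cap at crop 378,320). Retreat along the tool axis.

Call:
play_rows(moves=[[[0, 0, 0], [0, 0, -10], 1], [[0, 0, 0], [0, 0, -30], 1], [[0, 0, 0], [0, 0, -60], 1], [[0, 0, 0], [0, 0, -95], 1], [[0, 0, 0], [20, 0, -125], 1], [[0, 0, 0], [50, 0, -135], 1], [[0, 0, 0], [80, 0, -140], 1], [[0, 0, 0], [100, 0, -140], 1]])

```text
clock: 10.75
eef_pos: [598.6, -93.2, 194.3]
tcp_rot: [3.13, -1.185, 2.124]
contact_force: [0.3, 0.3, 0.5]
opening: 1.002
```

```bash
cat > fitst.py <<'E'
from fit import *
import sys,json
def octo(p,z0,z1):
    P=[]
    for k in range(8):
        a=p[2]+np.pi/8+k*np.pi/4; rr=23/np.cos(np.pi/8)
        for z in (z0,z1): P.append([p[0]+rr*np.cos(a),p[1]+rr*np.sin(a),z])
    return np.array(P)
def run(names,tag,seedp):
    fs=[r.grab_frame(n) for n in names]
    M=[];fs2=[]
    for f in fs:
        s=proj(f,[seedp[0],seedp[1],50])[0]
        L=[]
        for k in ("bottle_center","cap_center"):
            ds=r.silhouettes(f,k); ds=[d for d in ds if np.hypot(*(np.array(d["location"])-s))<30]
            d=ds[0] if ds else None; print(k,d and (round(d["conf"],2),d["location"],int(d["mask"].sum()))); L.append(d["mask"] if d else None)
        M.append(L)
    def cost(p):
        c=0
        for f,(mb,mc) in zip(fs,M):
            cm=rmask(f,octo(p,91,121)); bm=np.clip(rmask(f,box(p[0],p[1],p[2],-28,28,28,0,84))-cm,0,1)
            if mc is not None: c+=np.abs(cm-mc).sum()
            if mb is not None: 
                mm=mb.astype(float)
                if mc is None: c+=np.minimum(np.abs(bm-mm),np.abs(np.maximum(bm,cm)-mm)).sum()
                else: c+=np.abs(bm-np.clip(mm-mc,0,1)).sum()
        return c
    x,y,w=seedp
    m=minimize(cost,seedp,method="Nelder-Mead",options=dict(initial_simplex=[[x-6,y-6,w-.1],[x+10,y,w],[x,y+10,w],[x,y,w+.15]]))
    print(tag,m.x,m.fun); p=m.x
    for f,n in zip(fs,names):
        im=cv2.resize(f["color"][:,:,::-1],None,fx=5,fy=5,interpolation=cv2.INTER_CUBIC)
        for b in (box(*p,-28,28,28,0,84),octo(p,91,121)):
            h=cv2.convexHull(((proj(f,b)+.5)*5).astype(np.float32)).astype(int); cv2.polylines(im,[h],True,(0,255,255),1)
        c=(proj(f,[p[0],p[1],60])[0]*5).astype(int); cv2.imwrite(f"pics/{tag}_{n}.png",im[max(0,c[1]-250):c[1]+250,max(0,c[0]-300):c[0]+300])
    return p
E
python3 - <<'E'
from fitst import *
log(); run(["scene"],"st1",[560,-30,0.545])
E
```

```text
t 10.75 q [-0.449  0.931  1.195  0.61   2.049 -1.022] p [598.6 -93.2 194.3] rpy [ 3.13  -1.185  2.124] F [0.3 0.3 0.5] op 1.002
bottle_center (0.65, [276.9, 217.3], 465)
cap_center (0.73, [277.4, 204.9], 227)
st1 [ 5.58380306e+02 -2.66517310e+01  5.18021756e-01] 93.8125
```

View pics/st1_scene.png

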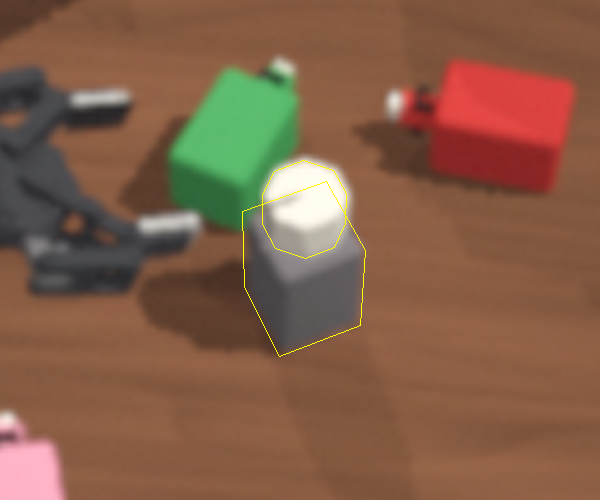

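The bottle stands in the picture (cap about (305,205) in the crop), with the gripper clear. Next, bring the tool vertical off to the side and measure in both views.

Run:
```python
from ik import *
from scipy.spatial.transform import Slerp
p0,R0,s=cur(); q=s["qpos"]
R1=rot_from(U,-UP); t1=np.array([570,-170,240.])
S=Slerp([0,1],Ro.concatenate([R0,R1]))
for w in np.linspace(0,1,6):
    q,e=ik(p0+(t1-p0)*w,S(w),q,.01); print(np.round(q,2),round(e,3))
print(delta(t1,R1))
```

```text
[-0.45  0.93  1.2   0.61  2.05 -1.02] 0.0
[-0.44  0.8   1.27  0.5   1.89 -1.03] 0.0
[-0.42  0.67  1.36  0.39  1.72 -1.03] 0.0
[-0.39  0.53  1.46  0.28  1.54 -1.  ] 0.0
[-0.35  0.41  1.57  0.15  1.35 -0.94] 0.0
[-0.29  0.3   1.69 -0.    1.15 -0.83] 0.0
(array([  0.24, -67.86,   0.09]), array([ 24.2, -64.1, -65.4]))
```

Call:
play_rows(moves=[[[0, -7, 0], [2, -6, -6], 1], [[0, -15, 0], [5, -14, -14], 1], [[0, -23, 0], [8, -22, -22], 1], [[0, -31, 0], [11, -29, -30], 1], [[0, -39, 0], [14, -37, -38], 1], [[0, -47, 0], [17, -44, -45], 1], [[0, -55, 0], [20, -52, -53], 1], [[0.2, -63, 0], [22, -59, -60], 1], [[0.2, -67.9, 0.1], [24, -64, -65.4], 1], [[0.2, -67.9, 0.1], [24, -64, -65.4], 1]])

```text
clock: 11.9
eef_pos: [569.3, -169.4, 240.2]
tcp_rot: [3.141, 0.002, 2.116]
contact_force: [-0.1, 1.2, 0.1]
opening: 0.999
```

Run:
```python
from fitst import *
log(); p=run(["scene","top"],"st2",[559,-27,0.52])
```

```text
t 11.9 q [-0.291  0.296  1.694 -0.002  1.15  -0.835] p [ 569.3 -169.4  240.2] rpy [3.141e+00 2.000e-03 2.116e+00] F [-0.1  1.2  0.1] op 0.999
bottle_center (0.92, [276.5, 217.9], 418)
cap_center (0.71, [276.6, 204.8], 242)
bottle_center (0.64, [277.3, 239.4], 263)
cap_center (0.66, [284.1, 232.1], 381)
st2 [ 5.56804755e+02 -2.57402130e+01  5.10667477e-01] 218.6875
```

View pics/st2_scene.png

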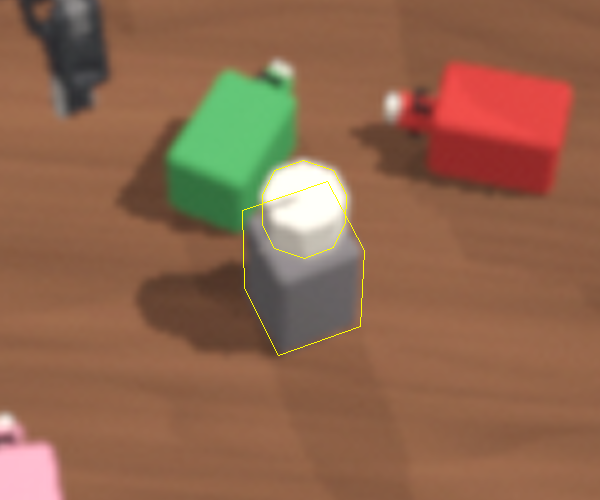

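View pics/st2_top.png

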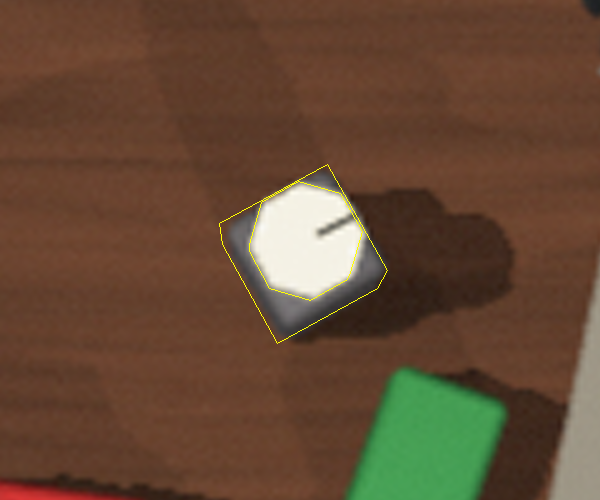

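Run:
```python
from h import *
w=.53; R=rot_from([-np.sin(w),np.cos(w),0],-UP)
print(delta([557,-25.5,160],R),delta([557,-25.5,91],R))
```

```text
(array([-0.03, -0.08,  0.73]), array([131. ,  63.5,  79. ])) (array([-0.03, -0.08,  0.73]), array([130.9,  63.5, 148. ]))
```

Call:
play_rows(moves=[[[0, 0, 0.7], [26, 13, 10], 1], [[0, 0, 0.7], [60, 29, 25], 1], [[0, 0, 0.7], [95, 46, 45], 1], [[0, 0, 0.7], [120, 58, 62], 1], [[0, 0, 0.7], [131, 63.5, 75], 1], [[0, 0, 0.7], [131, 63.5, 79], 1], [[0, 0, 0.7], [131, 63.5, 79], 1]])

```text
clock: 12.9
eef_pos: [557.1, -26.2, 159.4]
tcp_rot: [-3.14, -0.002, 2.102]
contact_force: [-0.3, -0.3, 0.6]
opening: 1.002
```

Run:
```python
from h import *
log()
w=.53; R=rot_from([-np.sin(w),np.cos(w),0],-UP)
print(delta([557,-25.5,91],R))
f=r.grab_frame("scene"); save(f,"ab",(220,150,340,250),6)
```

```text
t 12.9 q [-5.000e-02  3.320e-01  1.843e+00  1.000e-03  9.690e-01 -5.810e-01] p [557.1 -26.2 159.4] rpy [-3.140e+00 -2.000e-03  2.102e+00] F [-0.3 -0.3  0.6] op 1.002
(array([-0.1 , -0.11,  0.04]), array([ 0.5,  0.4, 68.4]))
```

View pics/ab.png

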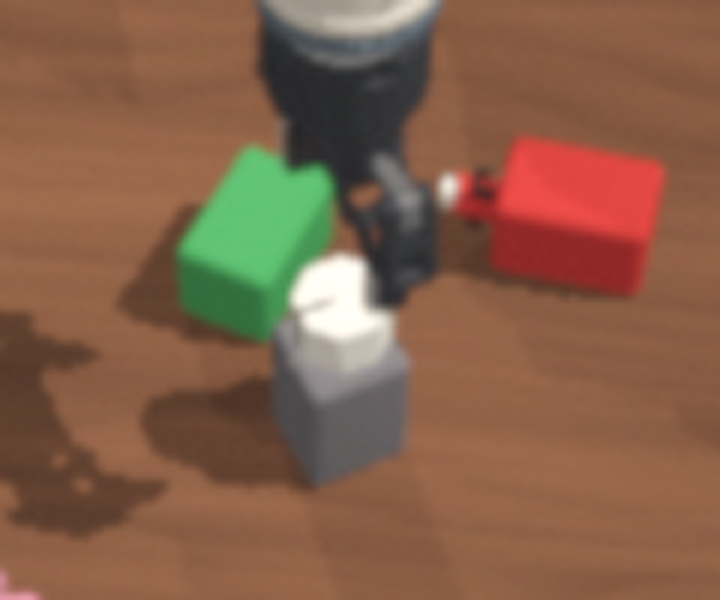

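The near finger (crop 400,250) is on the +y side of the cap and clear of it. Descend.

Call:
play_rows(moves=[[[0, 0, 0], [0.5, 0.4, 15], 1], [[0, 0, 0], [0.5, 0.4, 33], 1], [[0, 0, 0], [0.5, 0.4, 50], 1], [[0, 0, 0], [0.5, 0.4, 63], 1], [[0, 0, 0], [0.5, 0.4, 67.5], 1], [[0, 0, 0], [0.5, 0.4, 67.5], 1]])

```text
clock: 13.55
eef_pos: [557.5, -26.4, 92.4]
tcp_rot: [-3.14, -0.002, 2.1]
contact_force: [-0.5, -0.9, 0.1]
opening: 0.997
```

Run:
```python
from h import *
log()
f=r.grab_frame("scene"); save(f,"ab2",(220,150,340,250),6)
```

```text
t 13.55 q [-5.000e-02  4.240e-01  1.888e+00  1.000e-03  8.320e-01 -5.800e-01] p [557.5 -26.4  92.4] rpy [-3.14e+00 -2.00e-03  2.10e+00] F [-0.5 -0.9  0.1] op 0.997
```

View pics/ab2.png

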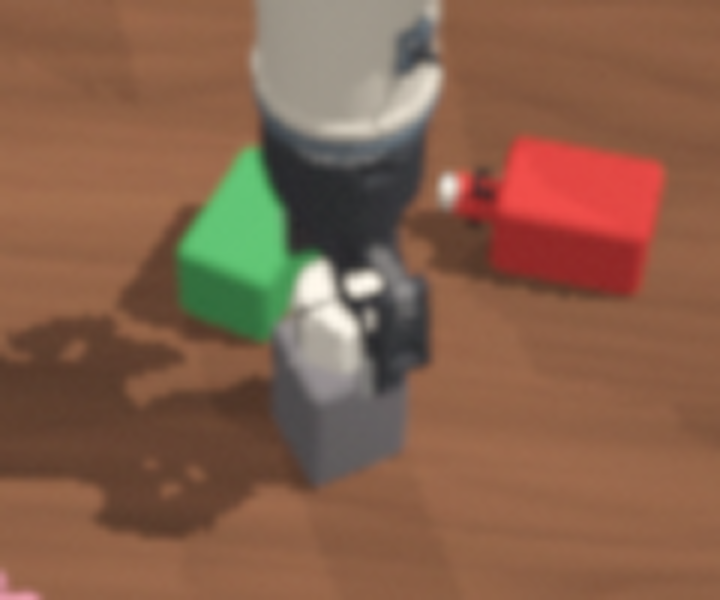

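Call:
play_rows(moves=[[[0, 0, 0], [0, 0, 0], 0.75], [[0, 0, 0], [0, 0, 0], 0.66], [[0, 0, 0], [0, 0, 0], 0.61], [[0, 0, 0], [0, 0, 0], 0.58], [[0, 0, 0], [0, 0, 0], 0.55], [[0, 0, 0], [0, 0, 0], 0.5], [[0, 0, 0], [0, 0, 0], 0.4], [[0, 0, 0], [0, 0, 0], 0]], newtons=40)

```text
clock: 14.4
eef_pos: [558.0, -26.3, 93.1]
tcp_rot: [-3.141, -0.001, 2.1]
contact_force: [-0.7, -0.4, 4.6]
opening: 0.531
```

Run:
```python
from h import *
log()
f=r.grab_frame("scene"); save(f,"cl",(220,150,340,250),6)
```

```text
t 14.4 q [-5.000e-02  4.230e-01  1.887e+00  1.000e-03  8.320e-01 -5.800e-01] p [558.  -26.3  93.1] rpy [-3.141e+00 -1.000e-03  2.100e+00] F [-0.7 -0.4  4.6] op 0.531
```

View pics/cl.png

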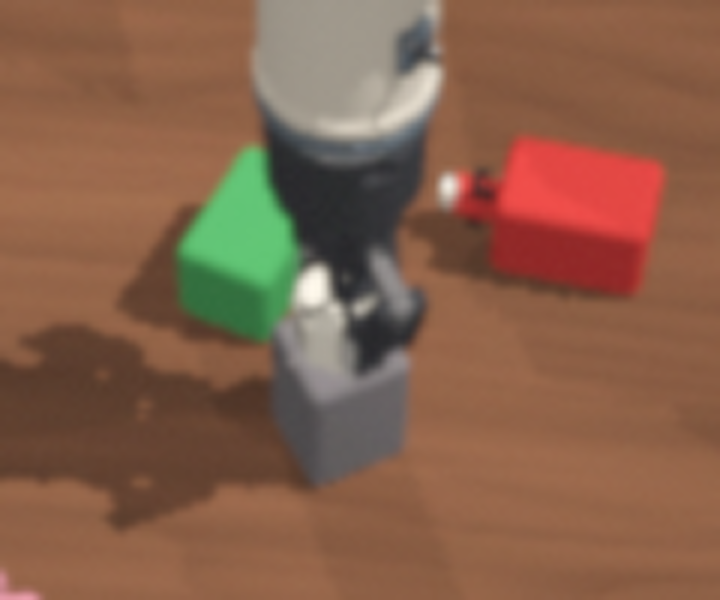

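Call:
play_rows(moves=[[[0, 0, 0], [0, 0, 0], 0], [[0, 0, 0], [0, 0, 1], 0], [[0, 0, 0], [0, 0, 2.5], 0], [[0, 0, 0], [0, 0, 4], 0], [[0, 0, 0], [0, 0, 5.5], 0], [[0, 0, 0], [0, 0, 5.5], 0], [[0, 0, 0], [0, 0, 5.5], 0]], newtons=80)

```text
clock: 15.15
eef_pos: [558.1, -26.3, 87.9]
tcp_rot: [-3.142, -0.001, 2.1]
contact_force: [-2.7, 1.0, 8.9]
opening: 0.522
```

Force is 8.9 N after 5.2 mm of travel, which matches the spring. Now turn about tool -z (counter-clockwise from above), keeping the press on.

Call:
play_rows(moves=[[[0, 0, -3], [0, 0, 0.5], 0], [[0, 0, -8], [0, 0, 0.5], 0], [[0, 0, -13], [0, 0, 0.5], 0], [[0, 0, -18], [0, 0, 0.5], 0], [[0, 0, -23], [0, 0, 0.5], 0], [[0, 0, -28], [0, 0, 0.5], 0], [[0, 0, -30], [0, 0, 0.5], 0], [[0, 0, -30], [0, 0, 0.5], 0]])

```text
clock: 15.95
eef_pos: [559.0, -26.3, 88.1]
tcp_rot: [3.14, 0.001, 2.625]
contact_force: [-1.6, 0.1, 8.9]
opening: 0.523
```

Run:
```python
from h import *
log(); print(cur()[2]["wrist_torque"])
f=r.grab_frame("scene"); save(f,"tw",(220,150,340,250),6)
```

```text
t 15.95 q [-5.000e-02  4.310e-01  1.890e+00  1.000e-03  8.200e-01 -1.105e+00] p [559.  -26.3  88.1] rpy [3.140e+00 1.000e-03 2.625e+00] F [-1.6  0.1  8.9] op 0.523
[ 0.03077714  0.12879023 -0.03656657]
```

View pics/tw.png

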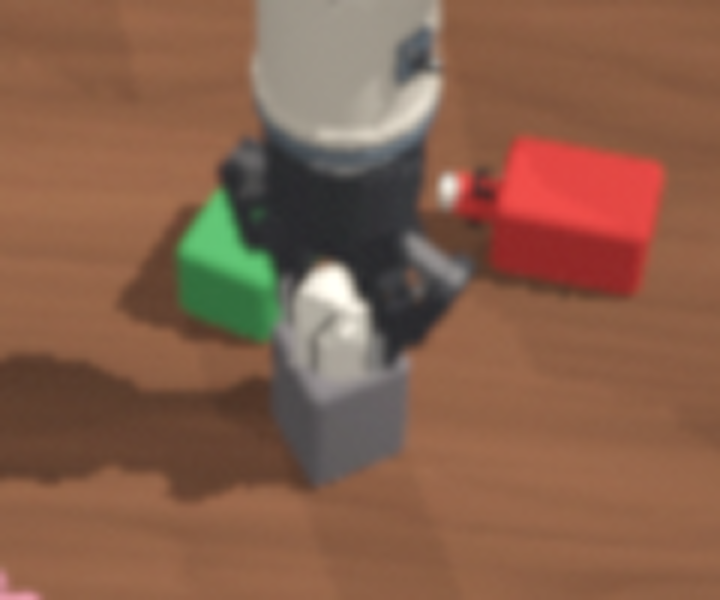

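The cap stripe has turned (crop 325,340) and the bottle has not. Turn on to about 82°.

Call:
play_rows(moves=[[[0, 0, -3], [0, 0, 0.5], 0], [[0, 0, -8], [0, 0, 0.5], 0], [[0, 0, -13], [0, 0, 0.5], 0], [[0, 0, -18], [0, 0, 0.5], 0], [[0, 0, -23], [0, 0, 0.5], 0], [[0, 0, -28], [0, 0, 0.5], 0], [[0, 0, -33], [0, 0, 0.5], 0], [[0, 0, -38], [0, 0, 0.5], 0], [[0, 0, -43], [0, 0, 0.5], 0], [[0, 0, -48], [0, 0, 0.5], 0], [[0, 0, -52], [0, 0, 0.5], 0], [[0, 0, -53], [0, 0, 0.5], 0], [[0, 0, -53], [0, 0, 0.5], 0]])

```text
clock: 17.3
eef_pos: [560.0, -26.2, 88.2]
tcp_rot: [-3.141, 0.003, -2.733]
contact_force: [-0.5, 0.2, 9.1]
opening: 0.522
```

Run:
```python
from h import *
log(); print(cur()[2]["wrist_torque"])
f=r.grab_frame("scene"); save(f,"tw2",(220,150,340,250),6)
```

```text
t 17.3 q [-5.000e-02  4.310e-01  1.889e+00  1.000e-03  8.190e-01 -2.030e+00] p [560.  -26.2  88.2] rpy [-3.141e+00  3.000e-03 -2.733e+00] F [-0.5  0.2  9.1] op 0.522
[0.04905189 0.06615847 0.00808116]
```

View pics/tw2.png

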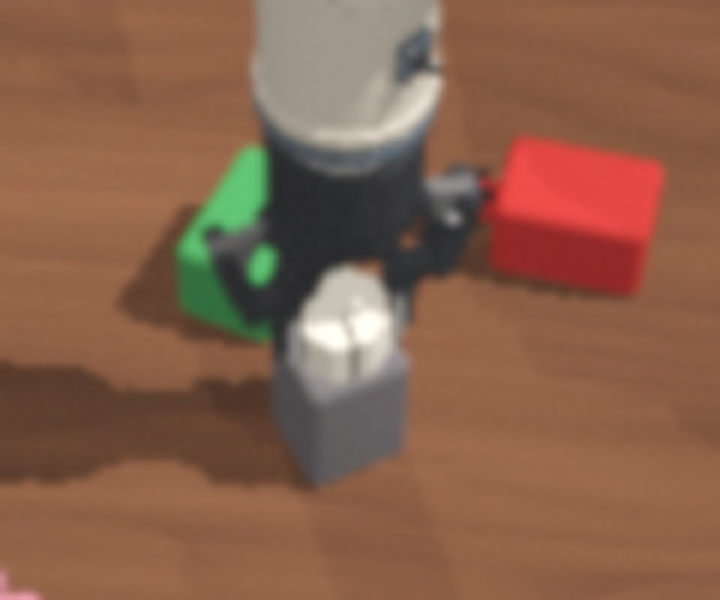

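Turned 83° with the bottle still in place. Lift straight up, slowly at first.

Call:
play_rows(moves=[[[0, 0, 0], [0, 0, -1.5], 0], [[0, 0, 0], [0, 0, -4], 0], [[0, 0, 0], [0, 0, -7], 0], [[0, 0, 0], [0, 0, -10], 0], [[0, 0, 0], [0, 0, -13], 0], [[0, 0, 0], [0, 0, -13], 0]])

```text
clock: 17.95
eef_pos: [560.0, -26.2, 101.3]
tcp_rot: [-3.141, 0.003, -2.734]
contact_force: [-0.2, -0.6, -0.2]
opening: 0.523
```

Call:
play_rows(moves=[[[0, 0, 0], [0, 0, -4], 0], [[0, 0, 0], [0, 0, -10], 0], [[0, 0, 0], [0, 0, -18], 0], [[0, 0, 0], [0, 0, -28], 0], [[0, 0, 0], [0, 0, -40], 0], [[0, 0, 0], [0, 0, -52], 0], [[0, 0, 0], [0, 0, -62], 0], [[0, 0, 0], [0, 0, -67], 0], [[0, 0, 0], [0, 0, -67], 0], [[0, 0, 0], [0, 0, -67], 0]])

```text
clock: 18.95
eef_pos: [559.6, -26.3, 168.2]
tcp_rot: [-3.141, 0.003, -2.734]
contact_force: [-0.4, -0.1, -1.3]
opening: 0.525
```

Run:
```python
from h import *
log()
f=r.grab_frame("scene"); save(f,"up",(220,130,340,250),5)
for k in ("bottle_center","cap_center"):
    print(k,[(round(d["conf"],2),d["location"],int(d["mask"].sum())) for d in r.silhouettes(f,k)])
# expected pixels
for P in ([557,-25.5,42],[560,-26,185-0]): print(proj(f,P))
save(f,"full",None,1.4)
```

```text
t 18.95 q [-5.000e-02  3.220e-01  1.835e+00  1.000e-03  9.820e-01 -2.029e+00] p [559.6 -26.3 168.2] rpy [-3.141e+00  3.000e-03 -2.734e+00] F [-0.4 -0.1 -1.3] op 0.525
bottle_center [(0.93, [220.6, 264.9], 714), (0.79, [275.2, 276.6], 778), (0.7, [277.1, 213.7], 571), (0.66, [312.5, 185.6], 653), (0.52, [263.7, 193.9], 337), (0.43, [371.4, 199.5], 301), (0.32, [181.1, 205.3], 2025)]
cap_center [(0.78, [278.7, 188.7], 241)]
[[276.32293193 213.87256973]]
[[276.61771769 186.47487502]]
```

View pics/up.png

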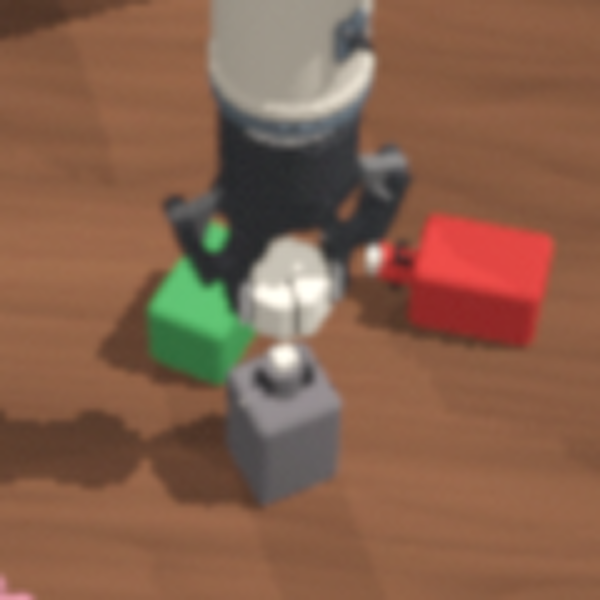

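View pics/full.png

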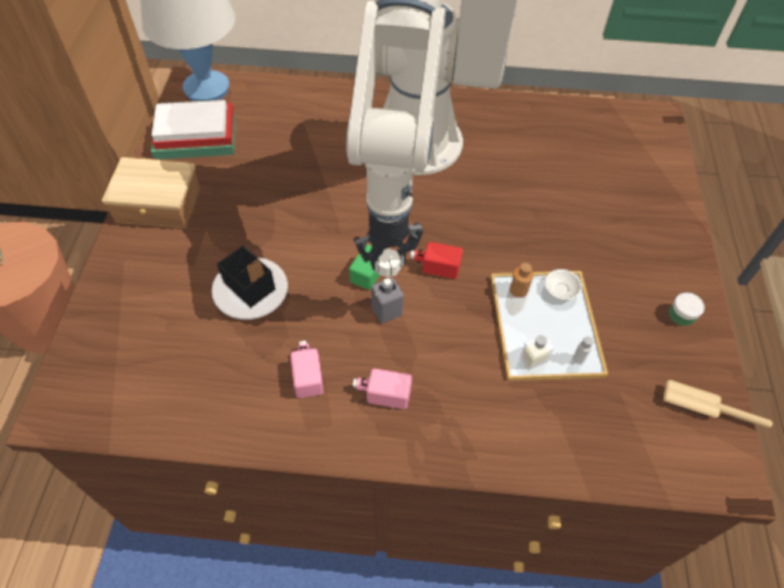

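The open bottle stands by itself (crop 285,430, seal visible at 285,360). The cap is in the fingers straight above it (crop 290,290), and the tray items look unmoved. Hand in.

```bash
python3 -c "
from rig import r
print(r.sign_off())"
```

```text
the job is handed in; nothing more can be done
None
```

The smoked-glass bottle is standing open on the dresser. Its cap is held in the gripper about 5 cm above the mouth. I handed the job in at about 19 s of the 48 s allowed; the sign-off gives no verdict.

**What I did:**
- Gripped the toppled bottle across its side faces, lifted it, turned it upright, set it down at about (557, -26) mm and let go.
- Came down from above on the cap flats and pressed about 5 mm. The force read 8.9 N, which matches the spring seal.
- Turned the cap 83° counter-clockwise while pressed. The force held at about 9 N and the bottle did not turn with it.
- Lifted the cap straight up 80 mm.

**Last checks:**
- **Bottle:** the final scene picture shows it upright, open and clear of the robot. Its pixel position agrees with where I set it down to within 1 px.
- **Cap:** it is in the fingers (opening 0.525) about 3 mm off the bottle's axis. The residual wrist force is 1.3 N, so the bottle's weight is not hanging on it.
- **Tray items:** they look the same as at the start, but by eye only; I did not measure them again.

**Small disagreements:** the two cameras differed by up to about 5 mm on where the bottle first lay. The fit of the standing bottle was off by 1–2 mm. Neither affected the grasps.

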